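Index the banding wheel to the red dot

ROBOT

A 7-joint arm with a two-finger parallel gripper is mounted at the origin on the work surface. World frame = base frame: x ahead of the robot, y to its left, z up, the work surface at z = 0. Lengths are in m, angles in rad, forces in N, time in s.
With the tool pointing down it reaches from about 0.425 to 0.925 m from the base axis. Payload 6.8 kg.
Tool frame: the origin (TCP) lies between the finger pads; the fingertips stand 19 mm ahead of it and the grasp point (between the pads) is the TCP (env.nose_length is the distance from the TCP to the fingertips, in m); z points along the fingers, y is the line along which they close (so a half turn about z gives the same grasp; the last joint's range is limited). The gripper opens to 88 mm and grips with 3 to 60 N. Pads are 20 mm wide; open, the fingers measure 115 mm over their backs; the gripper's body (75 mm by 178 mm) begins 61 mm behind the grasp point.
Start: joints at [1.238, 0.477, 0.022, 1.555, -0.011, 1.109, -0.083], TCP at [0.15, -0.658, 0.205] pointing down, gripper open.
Joint ranges: [-2.96, 2.96], [-0.34, 2.1], [-1.41, 1.46], [0.24, 2.44], [-1.37, 4.51], [0.17, 1.92], [-2.96, 2.96]. Speed limits (rad/s): [2.39, 2.39, 3.14, 3.14, 3.14, 3.14, 3.14].

INTERFACE

Orientations are given as a unit quaternion [w, x, y, z].
In Python, from cell import env gives the robot as it stands.
- The arm moves only by the tool apply_moves, never from a script. Its argument "commands" is a list of rows, each a list of 2 entries, a list of its own where there are three numbers: the shift along the tool's x, y, z in units of 30 mm (1.0 is 30 mm), then the turn about the tool's z in units of 5 degrees (1.0 is 5 degrees). A call has 1 to 12 rows; each row shifts and turns the commanded pose from where the row before left it, along the tool's axes as they then stand; what a row does not reach is not made up. A row lasts 1/10 s, in which the tool goes at most 50 mm and 8.59 degrees, less where a joint would pass 70% of its speed; a pose out of reach is approached as far as the arm can. A call is refused whole if a number of a shift passes 1 or a number of a turn 1, either way. A call with a gripper value outside its range is refused whole. "hand" is the opening, from 0 (shut) to 1 (fully open), set as the call begins (left out, the last holds). The fingers move at their own pace and stop on an object; "newtons" is the grip in N (left out, the last holds). Time passes only in rows, so rows that do not move let the fingers close. It gives the time, the measured TCP pose, the force, the opening and the grip force at its end, in the units of the state.
- env.read_state(): the state, without advancing time (a new reading comes with each control period).
- env.snapshot(name): name is "side" or "top" or "wrist"; returns the picture (420x560x3 uint8, blue, green, red); there is no depth.
- env.get_calibration(name): a dict with "intrinsics" (3x3 intrinsics, pixels), "camera_from_world" (4x4, takes a point from world to camera coordinates). Camera axes: x right, y down, z forward; pixel columns grow to the right and rows downward; lengths in m; the calibration is good to about 2 mm. A picture is of the moment at which its call begins: read the wrist's pose just before it. get_calibration takes no time and is no camera call; for the wrist camera it gives the pose at the moment of the call.
- env.hand_in(): hands the job in; it is judged then, once.
The state is a dict: "t": time; "joint_positions": joint angles; "qd": joint speeds; "joint_torque": joint torques, N m; "tool_pos": TCP position; "tcp_rot": TCP orientation; "wrist_force": force on the tool from outside, world axes, zero at the start; "wrist_torque": the same for the moment, N m; "grip_width": finger opening in m; "finger_force": force on a finger pad.
Only numpy, scipy, OpenCV 4.12 (cv2) and the standard library are available. Lean on these libraries where they do the work, as an engineer would, in place of code of your own. Each camera call takes 0.05 s, during which the arm holds its last target. There are 200 camera calls.

TASK

Set the potter's banding wheel for the next stroke of decoration: push its brass lever round gently by the green post, with the fingers only and without pinching it, until the red dot sits in the middle of the lever's round window, and leave it there. The wet bowl rides on the turntable: do not touch it or shake it off centre, and leave the other ware and the brush where they are.

Things in the scene. Friction and masses are not known exactly. Their poses are not given: they have to be found in the camera images.
- axis (a point): the vertical axis of the banding wheel, at the height of the turntable's top, 48 mm above the table. The wheel: a fixed grey round base 296 mm across and 30 mm high, with white ticks every 15 degrees on its top, and on it an aluminium turntable 190 mm across (31 to 48 mm above the table). The point's x axis runs along the middle of the scale and its z axis points up
- turntable (a joint): turn of the turntable with its lever, rad, growing counter-clockwise seen from above; 0 when the lever lies along the middle of the scale (the x axis of point axis). Range -1.6 to 1.6 between stops; the dots stand at about -1.31, -0.79, 0.79 and 1.31. It starts near 0. No spring: stiff with friction, it stays where it is left; 2 to 4 N at the post turn it slowly
- window (a point): the turntable carries a brass lever: a flat arm 5 mm thick, its underside 36 mm above the table, reaching radially out to 179 mm from the axis, with a window and a push post. This is the centre of the lever's round sighting window (a 26 mm hole in a brass plate 50 by 38 mm), 125 mm from the axis, at the plate's top, 41 mm above the table. It passes right over the dots
- post_top (a point): middle of the top of the lever's upright green push post: a round post 18 mm across, 165 mm from the axis, standing from 36 to 100 mm above the table (so 59 mm of it rises free above the arm)
- red_dot (a point): red round dot, 18 mm across, 2 mm thick, lying flat on the grey base 125 mm from the wheel's axis; it stands fixed. The point is the middle of its top, 32 mm above the table. The four colours change places from run to run
- white_dot (a point): white round dot, 18 mm across, 2 mm thick, lying flat on the grey base 125 mm from the wheel's axis; it stands fixed. The point is the middle of its top, 32 mm above the table. The four colours change places from run to run
- yellow_dot (a point): yellow round dot, 18 mm across, 2 mm thick, lying flat on the grey base 125 mm from the wheel's axis; it stands fixed. The point is the middle of its top, 32 mm above the table. The four colours change places from run to run
- blue_dot (a point): blue round dot, 18 mm across, 2 mm thick, lying flat on the grey base 125 mm from the wheel's axis; it stands fixed. The point is the middle of its top, 32 mm above the table. The four colours change places from run to run
- bowl_mid (a point): freshly thrown dark grey clay bowl, 110 mm across and 55 mm high, standing loose in the middle of the turntable (48 to 103 mm above the table), 175 to 350 g. The point is its centre, half-way up
- dome0_mid (a point): upturned unfired clay bowl, a brown-grey dome 72 mm across and 44 mm high, standing loose just outside the wheel, about 0.25 m from its axis; a bystander. The point is its centre, 22 mm above the table, in front of the scale's middle
- dome1_mid (a point): upturned unfired clay bowl, a brown-grey dome 72 mm across and 44 mm high, standing loose just outside the wheel, about 0.25 m from its axis; a bystander. The point is its centre, 22 mm above the table, at the scale's left end (seen from the axis)
- dome2_mid (a point): upturned unfired clay bowl, a brown-grey dome 72 mm across and 44 mm high, standing loose just outside the wheel, about 0.25 m from its axis; a bystander. The point is its centre, 22 mm above the table, at the scale's right end (seen from the axis)
- vase_mid (a point): small sand-coloured clay vase, 72 mm across, 74 mm high, loose on the table; a bystander. The point is its centre, 37 mm above the table
- brush_grip (a point): wooden brush 200 mm long lying loose on the right of the wheel; a bystander. The point is the middle of its handle
- dish_mid (a point): shallow sand-coloured clay dish, 120 mm across, 30 mm high, loose on the table; a bystander. The point is its centre, 15 mm up
- bowl: the same bowl; the origin is the middle of its underside
Not all that is in view belongs to the job. What is shaped like the bowl but blue, pink or turquoise is not meant.

How it is judged:
By the outcome, as a careful person would: the job done as asked, in the order asked, and still so for the second after the job is handed in, with the robot touching nothing.
It also fails if it takes over 45 s, if anything falls off the work surface, if the arm or the gripper's body presses on something with over 40 N, if the wrist force passes 120 N, or if a joint passes its speed limit or range.

## Working session

There is one attempt and no reset: what is moved stays moved. The work goes in short steps, Python scripts to look and compute and a tool call to move; the robot and the scene stay as the last step left them, time stands still between calls to the robot, and variables do not carry over. Pictures are saved under pics/ and viewed, at most 10 in all, crops included, and the job is handed in when it is done.

Besides the shell and the picture viewer there is one more tool, called after "Request:" as name([rows], argument=value, ...), one row to a line, values as JSON. apply_moves: Moves the arm, as the interface text tells. Its arguments: {"type":"object","properties":{"commands":{"type":"array","items":{"type":"array"}},"hand":{"type":"number"},"newtons":{"type":"number"}},"required":["commands"]}

```bash
mkdir -p pics
python3 - <<'E'
from cell import env
import cv2,numpy as np
s=env.read_state()
print(s['t'],s['tool_pos'],s['tcp_rot'],s['grip_width'],s['wrist_force'])
for n in('top','side'):
    cv2.imwrite(f'pics/{n}0.png',env.snapshot(n))
    c=env.get_calibration(n);print(n,np.round(c['intrinsics'],1).tolist(),np.round(c['camera_from_world'],4).tolist())
E
```

```text
0.0 [ 0.15030544 -0.65740529  0.2041759 ] [-8.97406525e-04  9.93688169e-01  1.12173928e-01 -1.66697077e-04] 0.08773278821319166 [0.28096476 1.02758664 0.33253951]
top [[542.2, 0.0, 276.2], [0.0, 542.2, 208.0], [0.0, 0.0, 1.0]] [[0.0117, -0.9999, -0.0097, -0.0166], [-0.9825, -0.0097, -0.186, 0.545], [0.1859, 0.0118, -0.9825, 1.6985], [0.0, 0.0, 0.0, 1.0]]
side [[402.4, 0.0, 272.5], [0.0, 402.4, 216.0], [0.0, 0.0, 1.0]] [[-0.9972, -0.0729, 0.0146, 0.5391], [-0.0533, 0.564, -0.8241, 0.1328], [0.0518, -0.8226, -0.5663, 1.0061], [0.0, 0.0, 0.0, 1.0]]
```

View pics/top0.png

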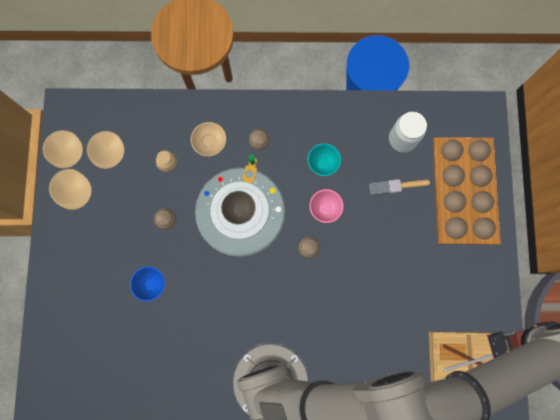

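View pics/side0.png

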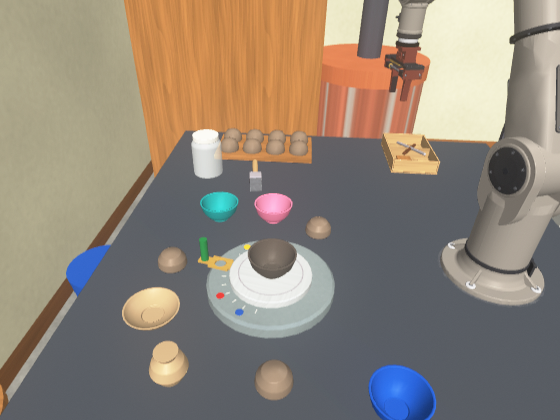

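The top view shows the wheel around (240,212), with the lever pointing up to the green post at (252,158). The dots are red (220,179), blue (207,193), yellow (272,190) and white (278,209). Next I'll measure them with sub-pixel centroids in both views and check the red one in an enlarged crop.

```bash
cat > h.py <<'E'
import cv2,numpy as np
from cell import env
def ray(n,uv,z,cal=None):
    c=cal or env.get_calibration(n);K=c['intrinsics'];T=np.array(c['camera_from_world']);R,t=T[:3,:3],T[:3,3]
    d=R.T@np.linalg.solve(K,[uv[0],uv[1],1]);o=-R.T@t
    return o+d*(z-o[2])/d[2]
def proj(n,p,cal=None):
    c=cal or env.get_calibration(n);q=(np.array(c['camera_from_world'])@np.r_[p,1])[:3];q=np.array(c['intrinsics'])@q
    return q[:2]/q[2]
RNG={'red':[(0,150,90),(6,255,255)],'yellow':[(24,150,120),(34,255,255)],'blue':[(108,150,90),(125,255,255)],'green':[(50,120,30),(75,255,255)],'brass':[(14,120,100),(23,255,255)]}
def blobs(im,col,roi=None):
    """weighted centroids [(area,u,v)]"""
    m=cv2.inRange(cv2.cvtColor(im,cv2.COLOR_BGR2HSV),*map(np.array,RNG[col]))
    if roi: k=np.zeros_like(m);x0,y0,x1,y1=roi;k[y0:y1,x0:x1]=255;m&=k
    n,l,s,c=cv2.connectedComponentsWithStats(m)
    return sorted([(int(s[i,4]),*np.round(c[i],2)) for i in range(1,n)],reverse=True)[:3]
E
python3 - <<'E'
from h import *
for n,roi in(('top',(190,140,300,260)),('side',(190,225,345,335))):
    im=cv2.imread(f'pics/{n}0.png')
    for c in RNG:
        b=blobs(im,c,roi);print(n,c,b)
        for a,u,v in b[:1]: print('   ',ray(n,(u,v),{'green':.08,'brass':.041}.get(c,.032)).round(4))
a=cv2.imread('pics/top0.png')[140:260,190:290];b=cv2.imread('pics/side0.png')[230:330,195:345]
a=cv2.resize(a,(400,480),interpolation=cv2.INTER_CUBIC);b=cv2.resize(b,(400,267),interpolation=cv2.INTER_CUBIC)
b=cv2.copyMakeBorder(b,0,213,0,0,cv2.BORDER_CONSTANT)
cv2.imwrite('pics/crop0.png',np.hstack([a,b]))
E
```

```text
top red [(16, np.float64(219.75), np.float64(178.62))]
    [0.6457 0.177  0.032 ]
top yellow [(17, np.float64(272.12), np.float64(190.41)), (1, np.float64(255.0), np.float64(161.0)), (1, np.float64(254.0), np.float64(164.0))]
    [0.6075 0.0037 0.032 ]
top blue [(15, np.float64(206.47), np.float64(192.87))]
    [0.5972 0.2192 0.032 ]
top green [(39, np.float64(251.38), np.float64(158.62))]
    [0.7013 0.0711 0.08  ]
top brass [(131, np.float64(249.56), np.float64(172.79)), (4, np.float64(255.5), np.float64(160.0))]
    [0.6641 0.0785 0.041 ]
side red [(33, np.float64(219.79), np.float64(295.06))]
    [0.6432 0.1771 0.032 ]
side yellow [(20, np.float64(246.5), np.float64(246.5))]
    [0.6065 0.005  0.032 ]
side blue [(32, np.float64(238.72), np.float64(311.88))]
    [0.5954 0.2211 0.032 ]
side green [(159, np.float64(203.47), np.float64(248.14))]
    [0.6963 0.0791 0.08  ]
side brass [(227, np.float64(217.14), np.float64(262.47)), (1, np.float64(250.0), np.float64(246.0)), (1, np.float64(249.0), np.float64(248.0))]
    [0.6663 0.0819 0.041 ]
```

View pics/crop0.png

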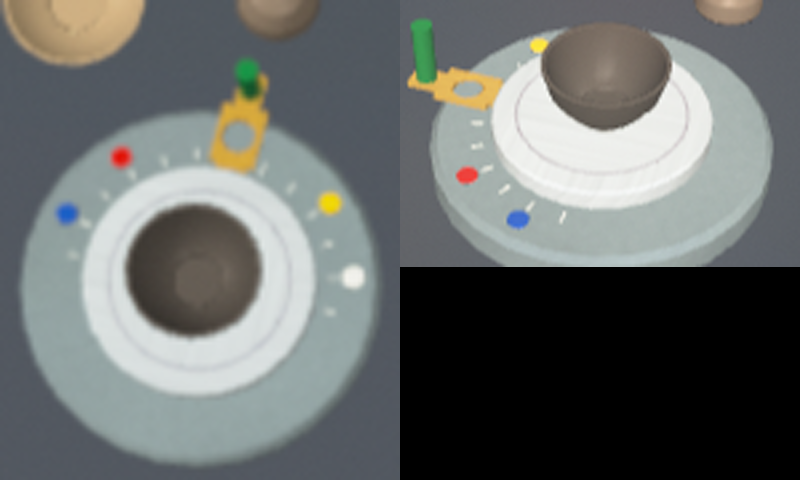

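The red dot is at crop (121,157), which is full-image (220,179). It's the only red one, next to the lever on its left (counter-clockwise). Now I'll fit the axis (r = 125 mm), get the angles, locate the bystanders, and plan the push.

Run:
```python
from h import *
from scipy.optimize import least_squares
im=cv2.imread('pics/top0.png').astype(int)
sub=im[203:217,272:286].min(2).astype(float);w=np.clip(sub-185,0,None);yy,xx=np.mgrid[203:217,272:286]
wu=((w*xx).sum()/w.sum(),(w*yy).sum()/w.sum());W=ray('top',wu,.032);print('white',wu,W.round(4))
D={}
D['red']=(.64445,.17705);D['yellow']=(.607,.00435);D['blue']=(.5963,.22015);D['white']=tuple(W[:2])
P=np.array(list(D.values()))
f=least_squares(lambda a:np.hypot(*(P-a).T)-.125,[.55,.11]);A=f.x;print('axis',A.round(4),'res',f.fun.round(4))
ang={k:np.arctan2(*(np.array(v)-A)[::-1]) for k,v in D.items()};print({k:round(float(v),3) for k,v in ang.items()},'mean',np.mean(list(ang.values())))
phi=np.mean(list(ang.values()))
# lever: plate centre/hole
for n,uv in(('top',(249.75,174)),('side',(195+468*.375,230+88*.375))): 
    p=ray(n,uv,.041);d=p[:2]-A;print('win',n,p.round(4),np.hypot(*d),np.arctan2(d[1],d[0])-phi)
for n,uv in(('top',(251.7,157.5)),('side',(195+423*.375,230+24*.375))):
    p=ray(n,uv,.1);d=p[:2]-A;print('post',n,p.round(4),np.hypot(*d),np.arctan2(d[1],d[0])-phi)
for k,uv,z in(('dome0',(259,139),.022),('domeL',(165,218),.022),('domeR',(309,247),.022),('dish',(208,139),.015),('vase',(166,161),.037),('turq',(324,159),.03),('pink',(326,206),.03),('bowl',(238.5,207.5),.1)):
    p=ray('top',uv,z);print(k,p[:2].round(3),np.hypot(*(p[:2]-A)).round(3))
```

```text
white (np.float64(277.8538622129436), np.float64(208.83611691022963)) [ 0.5461 -0.0158  0.032 ]
axis [0.5392 0.1091] res [ 0.0002 -0.0002 -0.0002  0.0001]
{'red': 0.573, 'yellow': -0.997, 'blue': 1.096, 'white': -1.516} mean -0.21076873161151274
win top [0.66   0.0778 0.041 ] 0.12479449578903822 -0.04343049899629939
win side [0.3039 0.0512 0.041 ] 0.24231594355171823 -2.6895183371458993
post top [0.6993 0.0689 0.1   ] 0.16504620948276108 -0.03529549011637334
post side [0.3501 0.0386 0.1   ] 0.2018584480675467 -2.57369492499541
dome0 [0.786 0.05 ] 0.254
domeL [0.514 0.354] 0.246
domeR [ 0.423 -0.118] 0.255
dish [0.787 0.223] 0.273
vase [0.703 0.357] 0.297
turq [ 0.716 -0.167] 0.328
pink [ 0.557 -0.173] 0.283
bowl [0.536 0.107] 0.003
```

Everything agrees to about 0.2 mm:
- **Axis:** (0.5392, 0.1091)
- **Window radius:** 124.8 mm
- **Post radius:** 165.0 mm
- **Lever world angle:** about -0.25 rad
- **Red dot world angle:** +0.573 rad (scale angle +0.78)

I'll approach the clockwise side of the post with the fingers shut and push with a finger's back (tool -y), turning the tool along with the lever.

Request:
apply_moves([
  [[0.9, -0.75, 0], 0],
  [[0.95, -0.75, 0], 0],
  [[0.95, -0.75, 0], 0],
  [[0.95, -0.75, 0], 0],
  [[0.95, -0.75, 0], 0],
  [[0.95, -0.75, 0], 0],
  [[0.95, -0.75, 0], 0],
  [[0.95, -0.75, 0], 0],
  [[0.95, -0.75, 0], 0],
  [[0.95, -0.75, 0], 0],
  [[0.95, -0.75, 0], 0],
  [[0.95, -0.75, 0], 0],
], hand=0)

```text
t: 1.3
tool_pos: [0.4227, -0.3176, 0.205]
tcp_rot: [-0.0, 0.994, 0.112, -0.0]
wrist_force: [0.7, -1.4, 0.6]
grip_width: 0.0007
finger_force: 0.0
```

Request:
apply_moves([
  [[0.95, -0.76, 0], 0],
  [[0.95, -0.76, 0], 0],
  [[0.95, -0.76, 0], 0],
  [[0.95, -0.76, 0], 0],
  [[0.95, -0.76, 0], 0],
  [[0.95, -0.76, 0], 0],
  [[0.95, -0.76, 0], 0],
  [[0.95, -0.76, 0], 0],
  [[0.95, -0.76, 0], 0],
  [[0.95, -0.76, 0], 0],
  [[0.95, -0.76, 0], 0],
  [[0.7, -0.75, 0], 0],
])

```text
t: 2.5
tool_pos: [0.6882, 0.0236, 0.2044]
tcp_rot: [-0.0, 0.994, 0.112, -0.0]
wrist_force: [0.5, 0.5, 0.2]
grip_width: 0.0005
finger_force: 0.0
```

Request:
apply_moves([
  [[0, 0, 0], 0.9],
  [[0, 0, 0], 0.9],
  [[0, 0, 0.5], 0.9],
  [[0, 0, 0.6], 0.9],
  [[0, 0, 0.6], 0.9],
  [[0, 0, 0.6], 0.9],
  [[0, 0, 0.6], 0],
  [[0, 0, 0.5], 0],
  [[0, 0, 0.4], 0],
  [[0, 0, 0.3], 0],
  [[0, 0, 0], 0],
])

```text
t: 3.6
tool_pos: [0.6866, 0.0219, 0.0807]
tcp_rot: [0.0, 0.992, -0.123, -0.001]
wrist_force: [0.5, 0.3, -0.9]
grip_width: 0.0007
finger_force: 0.0
```

Request:
apply_moves([
  [[0, -0.12, 0], 0],
  [[0, -0.12, 0], 0],
  [[0, -0.12, 0], 0],
  [[0, -0.12, 0], 0],
  [[0, -0.12, 0], 0],
  [[0, -0.12, 0], 0],
  [[0, -0.04, 0], 0],
  [[0, -0.03, 0], 0],
  [[0, -0.03, 0], 0],
  [[0, -0.03, 0], 0],
  [[0, -0.03, 0], 0],
  [[0, -0.03, 0], 0],
])

```text
t: 4.8
tool_pos: [0.6941, 0.0485, 0.0822]
tcp_rot: [0.0, 0.992, -0.123, 0.0]
wrist_force: [-0.4, 0.3, 0.5]
grip_width: 0.0003
finger_force: 0.0
```

Request:
apply_moves([
  [[0, -0.04, 0], 0],
  [[0, -0.04, 0], 0],
  [[0, -0.04, 0], 0],
  [[0, -0.04, 0], 0],
  [[0.01, -0.05, 0], -0.1],
  [[0.01, -0.07, 0], -0.15],
  [[0.01, -0.1, 0], -0.2],
  [[0.01, -0.1, 0], -0.2],
])

```text
t: 5.6
tool_pos: [0.6985, 0.0623, 0.0822]
tcp_rot: [0.0, 0.996, -0.094, -0.0]
wrist_force: [-0.4, -1.1, 1.8]
grip_width: 0.0003
finger_force: 1.1
```

Run:
```python
from h import *
cv2.imwrite('pics/side1.png',env.snapshot('side'));cv2.imwrite('pics/wrist1.png',env.snapshot('wrist'))
im=cv2.imread('pics/side1.png')[180:340,150:350]
cv2.imwrite('pics/s1w1.png',np.hstack([cv2.resize(im,(400,320)),cv2.resize(cv2.imread('pics/wrist1.png'),(400,320))]))
```

```text
(no output)
```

View pics/s1w1.png

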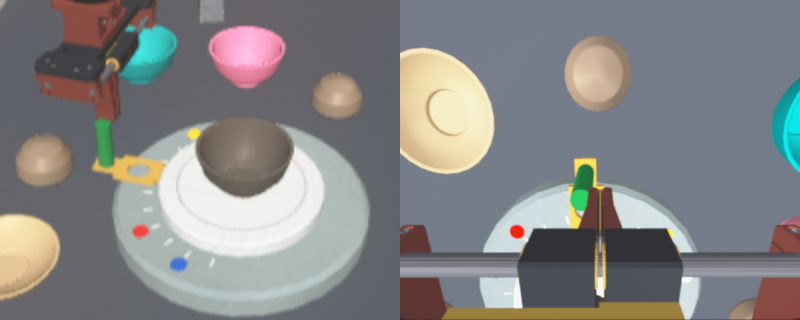

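Side view: the fingers now stand against the clockwise side of the green post, clear of the arm and bowl. The wrist view shows the fingertip beside the post, with the red dot to its left. I'll push on.

Request:
apply_moves([
  [[0.01, -0.1, 0], -0.2],
  [[0.01, -0.1, 0], -0.2],
  [[0.01, -0.1, 0], -0.2],
  [[0.01, -0.1, 0], -0.2],
  [[0.01, -0.1, 0], -0.2],
  [[0.01, -0.1, 0], -0.2],
  [[0.01, -0.1, 0], -0.2],
  [[0.01, -0.1, 0], -0.2],
])

```text
t: 6.5
tool_pos: [0.704, 0.086, 0.0822]
tcp_rot: [0.0, 1.0, -0.024, -0.0]
wrist_force: [-2.0, -1.3, 2.7]
grip_width: 0.0004
finger_force: 1.5
```

```bash
cat >> h.py <<'E'
A=np.array([.5392,.1091])
def hole(n,im,roi):
    """centre of the window hole (ellipse of the inner contour of the brass mask) -> lever angle"""
    x0,y0,x1,y1=roi;g=cv2.resize(im[y0:y1,x0:x1],None,fx=4,fy=4,interpolation=cv2.INTER_CUBIC)
    m=cv2.inRange(cv2.cvtColor(g,cv2.COLOR_BGR2HSV),(13,90,70),(26,255,255))
    cs,h=cv2.findContours(m,cv2.RETR_CCOMP,cv2.CHAIN_APPROX_NONE);r=[]
    for c,k in zip(cs,h[0] if h is not None else []):
        if k[3]>=0 and cv2.contourArea(c)>60:
            M=cv2.moments(c);u=np.array([M['m10'],M['m01']])/M['m00'];u=(u+.5)/4-.5+[x0,y0]
            p=ray(n,u,.0395);d=p[:2]-A;r.append((int(M['m00']),u.round(1),p[:2].round(4),np.hypot(*d).round(4),np.arctan2(d[1],d[0]).round(4)))
    return r
def both(save=None):
    s=env.read_state();print(s['t'],s['tool_pos'].round(4),'yaw',2*np.arctan2(s['tcp_rot'][2],s['tcp_rot'][1]),s['wrist_force'].round(1))
    for n,roi in(('top',(190,140,300,260)),('side',(190,225,345,335))):
        im=env.snapshot(n);print(n,hole(n,im,roi),'red',blobs(im,'red',roi)[:1],'green',blobs(im,'green',roi)[:1])
        if save: cv2.imwrite(f'pics/{n}{save}.png',im)
E
python3 - <<'E'
from h import *
for i in '0':
  for n,roi in(('top',(190,140,300,260)),('side',(190,225,345,335))): print(i,n,hole(n,cv2.imread(f'pics/{n}{i}.png'),roi))
print('s1',hole('side',cv2.imread('pics/side1.png'),(190,225,345,335)))
both('2')
E
```

```text
0 top [(144, array([272. , 190.2]), array([0.6065, 0.0039]), np.float64(0.1249), np.float64(-1.0016)), (827, array([249.2, 173.7]), array([0.6615, 0.0797]), np.float64(0.1258), np.float64(-0.2359))]
0 side [(918, array([220., 263.]), array([0.6596, 0.0814]), np.float64(0.1235), np.float64(-0.2263))]
s1 [(916, array([218.9, 264.9]), array([0.661 , 0.0884]), np.float64(0.1235), np.float64(-0.1686))]
6.5 [0.704  0.086  0.0822] yaw -0.04859431892318439 [-2.  -1.3  2.7]
top [] red [(16, np.float64(219.75), np.float64(178.62))] green []
side [(975, array([216.6, 270.2]), array([0.6629, 0.1071]), np.float64(0.1237), np.float64(-0.0165))] red [(33, np.float64(219.79), np.float64(295.06))] green [(165, np.float64(198.32), np.float64(257.65))]
```

Request:
apply_moves([
  [[0.01, -0.1, 0], -0.25],
  [[0.01, -0.1, 0], -0.25],
  [[0.01, -0.1, 0], -0.25],
  [[0.01, -0.1, 0], -0.25],
  [[0.01, -0.1, 0], -0.2],
  [[0.01, -0.1, 0], -0.2],
  [[0.01, -0.1, 0], -0.2],
  [[0.01, -0.1, 0], -0.2],
  [[0.01, -0.1, 0], -0.2],
  [[0.01, -0.1, 0], -0.2],
  [[0.01, -0.1, 0], -0.2],
  [[0.01, -0.1, 0], -0.2],
])

```text
t: 7.8
tool_pos: [0.7055, 0.122, 0.0822]
tcp_rot: [0.0, 0.996, 0.089, 0.0]
wrist_force: [-2.5, -2.2, 2.4]
grip_width: 0.0007
finger_force: 1.7
```

Request:
apply_moves([
  [[0.01, -0.1, 0], -0.2],
  [[0.01, -0.1, 0], -0.2],
  [[0.01, -0.1, 0], -0.2],
  [[0.01, -0.1, 0], -0.2],
  [[0.01, -0.1, 0], -0.2],
  [[0.01, -0.1, 0], -0.2],
  [[0.01, -0.1, 0], -0.2],
  [[0.01, -0.1, 0], -0.2],
  [[0.01, -0.08, 0], -0.2],
  [[0.01, -0.05, 0], -0.1],
])

```text
t: 8.8
tool_pos: [0.7014, 0.15, 0.0822]
tcp_rot: [-0.0, 0.985, 0.171, 0.0]
wrist_force: [-1.5, -2.7, 2.7]
grip_width: -0.0002
finger_force: 1.7
```

Run:
```python
from h import *
both('3')
```

```text
8.8 [0.7014 0.15   0.0822] yaw 0.3439343818123783 [-1.5 -2.7  2.7]
top [] red [(15, np.float64(219.6), np.float64(178.6))] green []
side [(1139, array([216.2, 284.7]), array([0.655 , 0.1537]), np.float64(0.1241), np.float64(0.3676))] red [(33, np.float64(219.79), np.float64(295.06))] green [(179, np.float64(196.51), np.float64(276.74))]
```

Request:
apply_moves([
  [[0.01, -0.1, 0], -0.25],
  [[0.01, -0.1, 0], -0.25],
  [[0.01, -0.1, 0], -0.2],
  [[0.01, -0.1, 0], -0.2],
  [[0.01, -0.1, 0], -0.2],
  [[0.01, -0.1, 0], -0.2],
  [[0.01, -0.08, 0], -0.2],
  [[0.01, -0.06, 0], -0.1],
  [[0, -0.03, 0], -0.1],
  [[0, -0.03, 0], 0],
])

```text
t: 9.9
tool_pos: [0.6942, 0.1726, 0.0822]
tcp_rot: [-0.0, 0.97, 0.243, 0.0]
wrist_force: [-1.0, -1.5, 2.9]
grip_width: 0.0008
finger_force: 1.7
```

Run:
```python
from h import *
both('4');cv2.imwrite('pics/wrist4.png',env.snapshot('wrist'))
im=cv2.imread('pics/side4.png')[240:330,180:280]
cv2.imwrite('pics/s4w4.png',np.hstack([cv2.resize(im,(400,360),interpolation=cv2.INTER_CUBIC),cv2.resize(cv2.imread('pics/wrist4.png'),(400,360))]))
```

```text
9.9 [0.6942 0.1726 0.0822] yaw 0.49125259792924847 [-1.  -1.5  2.9]
top [] red [] green []
side [(1193, array([218., 290.]), array([0.6481, 0.1696]), np.float64(0.1246), np.float64(0.507))] red [(3, np.float64(221.0), np.float64(297.0))] green [(188, np.float64(198.73), np.float64(283.96))]
```

View pics/s4w4.png

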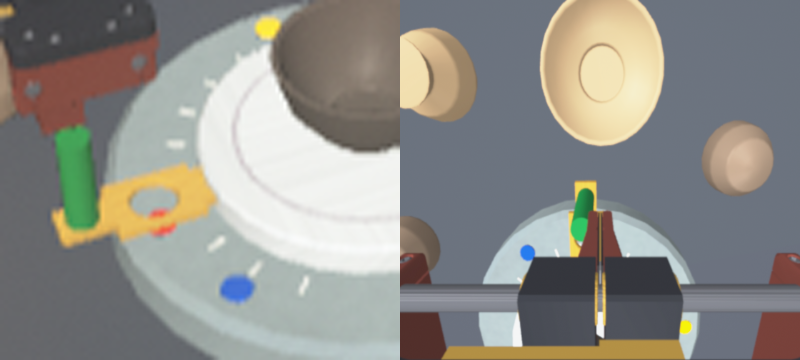

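The red dot is half covered by the window plate's edge, at crop (160,222). The window still has about 4° to go, so I'll go most of the way slowly.

Request:
apply_moves([
  [[0.01, -0.05, 0], -0.1],
  [[0.01, -0.05, 0], -0.1],
  [[0.01, -0.05, 0], -0.1],
  [[0, -0.05, 0], -0.1],
  [[0, -0.05, 0], -0.1],
  [[0, -0.04, 0], -0.1],
  [[0, -0.03, 0], -0.1],
  [[0, 0, 0], 0],
])

```text
t: 10.85
tool_pos: [0.6901, 0.1817, 0.0822]
tcp_rot: [-0.0, 0.962, 0.273, 0.0]
wrist_force: [-0.6, -1.9, 2.6]
grip_width: 0.0005
finger_force: 1.4
```

Run:
```python
from h import *
both('5')
```

```text
10.85 [0.6901 0.1817 0.0822] yaw 0.5526737972457666 [-0.6 -1.9  2.6]
top [] red [] green []
side [(1212, array([219.2, 292.2]), array([0.6442, 0.1761]), np.float64(0.1245), np.float64(0.5678))] red [(19, np.float64(219.63), np.float64(294.11))] green [(190, np.float64(200.09), np.float64(286.77))]
```

Now I'll back straight off the post, then rise and draw back so the wrist camera looks into the window.

Request:
apply_moves([
  [[0, 0.1, 0], 0],
  [[0, 0.4, 0], 0],
  [[0, 0.5, 0], 0],
  [[0, 0, -0.6], 0],
  [[0, 0, -0.9], 0],
  [[0, 0, -0.9], 0],
  [[-0.5, 0, -0.9], 0],
  [[-0.9, 0, -0.9], 0],
  [[-0.9, -0.5, 0], 0],
  [[-0.9, -0.5, 0], 0],
  [[-0.9, 0, 0], 0],
  [[0, 0, 0], 0],
])

```text
t: 12.15
tool_pos: [0.5834, 0.1149, 0.2098]
tcp_rot: [0.001, 0.962, 0.272, -0.0]
wrist_force: [-0.5, -0.1, 0.3]
grip_width: 0.0005
finger_force: 0.0
```

Run:
```python
from h import *
both('6');s=env.read_state();c=env.get_calibration('wrist');im=env.snapshot('wrist');cv2.imwrite('pics/wrist6.png',im)
for k,p in(('red',[*(A+.125*np.array([np.cos(.573),np.sin(.573)])),.032]),('axis',[*A,.048])):print(k,proj('wrist',p,c).round(1))
import pickle;pickle.dump(c,open('c6.pkl','wb'))
```

```text
12.15 [0.5834 0.1149 0.2098] yaw 0.550843128799915 [-0.5 -0.1  0.3]
top [(119, array([271.9, 190.2]), array([0.6066, 0.0043]), np.float64(0.1246), np.float64(-0.9993))] red [] green []
side [(1213, array([219.2, 292.2]), array([0.6442, 0.1761]), np.float64(0.1245), np.float64(0.5681))] red [(19, np.float64(219.63), np.float64(294.11))] green [(193, np.float64(200.08), np.float64(286.66))]
red [260.7 112. ]
axis [264.3 225.3]
```

View pics/wrist6.png

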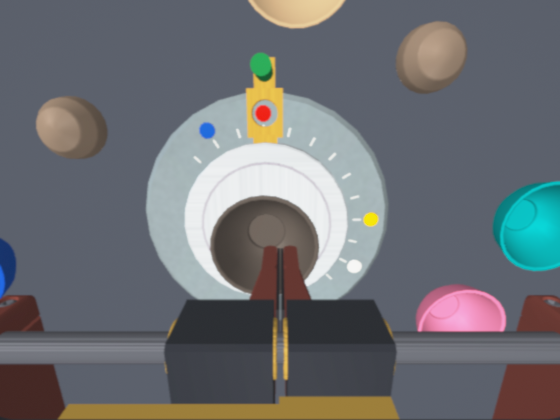

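The wrist view shows the red dot at (263,113) inside the round window, nearly centred, and the bowl still central on the turntable. Next I'll measure the remaining offset.

Run:
```python
from h import *
import pickle;c=pickle.load(open('c6.pkl','rb'));im=cv2.imread('pics/wrist6.png')
x0,y0=240,80;g=cv2.resize(im[y0:150,x0:290],None,fx=8,fy=8,interpolation=cv2.INTER_CUBIC);hsv=cv2.cvtColor(g,cv2.COLOR_BGR2HSV)
U=lambda q:(np.array(q)+.5)/8-.5+[x0,y0]
ang=lambda p:(np.hypot(*(p[:2]-A)).round(4),np.arctan2(*(p[:2]-A)[::-1]).round(4))
r=cv2.inRange(hsv,(0,130,90),(8,255,255))|cv2.inRange(hsv,(172,130,90),(180,255,255));M=cv2.moments(r,True);u=U([M['m10']/M['m00'],M['m01']/M['m00']])
R=ray('wrist',u,.032,c);print('red',u.round(2),R.round(4),ang(R))
b=cv2.inRange(hsv,(13,100,70),(28,255,255));cs,h=cv2.findContours(b,cv2.RETR_CCOMP,cv2.CHAIN_APPROX_NONE)
for k,q in zip(cs,h[0]):
    if q[3]>=0 and cv2.contourArea(k)>2000:
        e=cv2.fitEllipse(k);u=U(e[0]);
        for z in(.041,.0385):
            W=ray('wrist',u,z,c);print('win',u.round(2),np.array(e[1])/8,z,W.round(4),ang(W))
# plate side edges along rows for an independent centre
for v in(98,104,122,128):
    row=b[(v-y0)*8+4];i=np.flatnonzero(row);print(v,U([i.min(),0])[0].round(2),U([i.max(),0])[0].round(2))
a=im[150:290,200:330]
```

```text
red [262.69 112.92] [0.6445 0.1745 0.032 ] (np.float64(0.124), np.float64(0.5558))
win [264.53 112.77] [25.74737358 26.95457458] 0.041 [0.646  0.1726 0.041 ] (np.float64(0.1243), np.float64(0.5363))
win [264.53 112.77] [25.74737358 26.95457458] 0.0385 [0.6459 0.1727 0.0385] (np.float64(0.1242), np.float64(0.5372))
98 246.19 282.06
104 246.44 282.06
122 247.19 282.06
128 247.19 282.06
```

Both views agree that the window still has about 0.02 rad to go, which is 3.1 mm at the post. The wrist view gives 0.019 and the side view 0.021. I'll go back down beside the post for a final nudge.

Request:
apply_moves([
  [[0.8, 0.5, 0], 0],
  [[0.9, 0.5, 0], 0],
  [[0.9, 0, 0], 0],
  [[0.9, 0, 0], 0],
  [[0.6, 0, 0.6], 0],
  [[0, 0, 0.8], 0],
  [[0, 0, 0.8], 0],
  [[0, 0, 0.8], 0],
  [[0, 0, 0.8], 0],
  [[0, 0, 0.4], 0],
  [[0, 0, 0], 0],
])

```text
t: 13.4
tool_pos: [0.7051, 0.1557, 0.0799]
tcp_rot: [-0.0, 0.962, 0.273, -0.002]
wrist_force: [-0.2, 0.1, 0.4]
grip_width: 0.0004
finger_force: 0.0
```

Request:
apply_moves([
  [[0, -0.2, 0], 0],
  [[0, -0.25, 0], 0],
  [[0, -0.25, 0], 0],
  [[0, -0.15, 0], 0],
  [[0, -0.1, 0], 0],
  [[0, -0.03, 0], 0],
  [[0, -0.03, 0], 0],
  [[0, -0.03, 0], 0],
  [[0, -0.03, 0], 0],
  [[0, -0.03, 0], 0],
  [[0, 0, 0], 0],
])

```text
t: 14.5
tool_pos: [0.6888, 0.1837, 0.0823]
tcp_rot: [0.0, 0.962, 0.272, 0.0]
wrist_force: [1.5, -0.7, 1.9]
grip_width: 0.0009
finger_force: 0.9
```

Run:
```python
from h import *
both()
```

```text
14.5 [0.6888 0.1837 0.0823] yaw 0.5517878317177947 [ 1.5 -0.7  1.9]
top [] red [] green []
side [(1231, array([219.5, 292.8]), array([0.6433, 0.1776]), np.float64(0.1246), np.float64(0.5817))] red [(24, np.float64(219.75), np.float64(294.46))] green [(189, np.float64(200.49), np.float64(287.73))]
```

Request:
apply_moves([
  [[0, -0.02, 0], 0],
  [[0, -0.02, 0], 0],
  [[0, 0, 0], 0],
])

```text
t: 14.9
tool_pos: [0.688, 0.1851, 0.0823]
tcp_rot: [-0.0, 0.962, 0.273, 0.0]
wrist_force: [0.5, -1.0, 1.9]
grip_width: 0.0006
finger_force: 1.0
```

Request:
apply_moves([
  [[0, 0.1, 0], 0],
  [[0, 0.4, 0], 0],
  [[0, 0.5, 0], 0],
  [[0, 0, -0.6], 0],
  [[0, 0, -0.9], 0],
  [[0, 0, -0.9], 0],
  [[-0.5, 0, -0.9], 0],
  [[-0.9, 0, -0.9], 0],
  [[-0.9, -0.5, 0], 0],
  [[-0.9, -0.5, 0], 0],
  [[-0.9, 0, 0], 0],
  [[0, 0, 0], 0],
])

```text
t: 16.1
tool_pos: [0.5811, 0.1185, 0.2097]
tcp_rot: [0.001, 0.962, 0.272, -0.0]
wrist_force: [0.8, -0.2, 0.1]
grip_width: 0.0005
finger_force: 0.0
```

Run:
```python
from h import *
both();c=env.get_calibration('wrist');im=env.snapshot('wrist');cv2.imwrite('pics/wrist7.png',im)
x0,y0=240,80;g=cv2.resize(im[y0:150,x0:290],None,fx=8,fy=8,interpolation=cv2.INTER_CUBIC);hsv=cv2.cvtColor(g,cv2.COLOR_BGR2HSV)
U=lambda q:(np.array(q)+.5)/8-.5+[x0,y0]
ang=lambda p:(np.hypot(*(p[:2]-A)).round(4),np.arctan2(*(p[:2]-A)[::-1]).round(4))
r=cv2.inRange(hsv,(0,130,90),(8,255,255))|cv2.inRange(hsv,(172,130,90),(180,255,255));M=cv2.moments(r,True);u=U([M['m10']/M['m00'],M['m01']/M['m00']])
print('red',u.round(2),ang(ray('wrist',u,.032,c)))
b=cv2.inRange(hsv,(13,100,70),(28,255,255));cs,h=cv2.findContours(b,cv2.RETR_CCOMP,cv2.CHAIN_APPROX_NONE)
for k,q in zip(cs,h[0]):
    if q[3]>=0 and cv2.contourArea(k)>2000:
        u=U(cv2.fitEllipse(k)[0]);print('win',u.round(2),ang(ray('wrist',u,.04,c)))
cv2.imwrite('pics/crop7.png',cv2.resize(im[60:310,150:400],(600,600),interpolation=cv2.INTER_CUBIC))
```

```text
16.1 [0.5811 0.1185 0.2097] yaw 0.5509465403700959 [ 0.8 -0.2  0.1]
top [(128, array([272. , 190.2]), array([0.6067, 0.0039]), np.float64(0.125), np.float64(-1.0005))] red [] green []
side [(1217, array([219.7, 293.2]), array([0.6426, 0.1787]), np.float64(0.1246), np.float64(0.5925))] red [(26, np.float64(219.73), np.float64(294.58))] green [(189, np.float64(200.78), np.float64(287.89))]
red [266.6  112.72] (np.float64(0.124), np.float64(0.5557))
win [265.57 112.67] (np.float64(0.1242), np.float64(0.5619))
```

View pics/crop7.png

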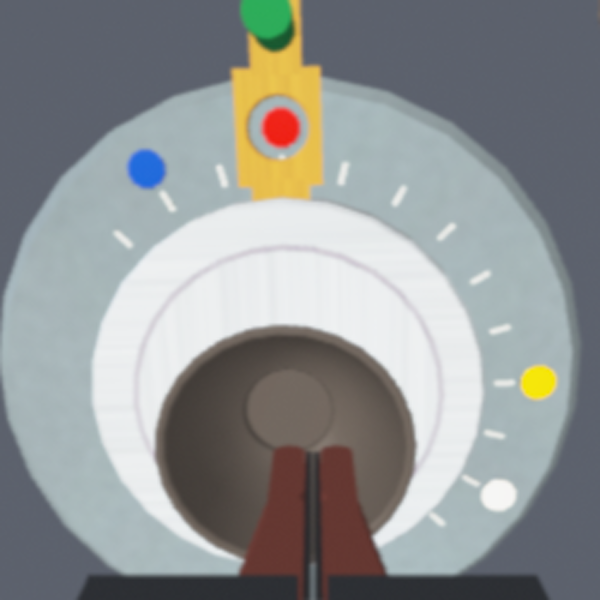

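The red dot at crop (281,128) is within about 0.8 mm of the window's centre at (277,127). The bowl is in place and the arm is clear of everything, so I'm handing in.

```bash
python3 -c "
from cell import env
print(env.hand_in())"
```

```text
the job is handed in; nothing more can be done
None
```

I pushed the lever round by the green post with the closed fingers, and the red dot sits about 0.8 mm from the middle of the window; the bowl and other ware were not touched, the arm is clear, and the job was handed in at about 16 s.

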